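# Hang the paddle board on its screw

### The job

Take the paddle-shaped wooden chopping board out of the rack and hang it on the upright panel: gently fit the round part of its keyhole over the screw head, feeling for the head because the screw was driven by eye, then, keeping hold of it, lower it until the screw sits at the top of the narrow slot. Let go and leave it hanging upright; do not push or lean hard on the screw or panel, and leave everything else as it stands.

Things in the scene. Friction and masses are not known exactly. Their poses are not given: they have to be found in the camera images.
- board: Paddle-shaped chopping board of light wood, 12 mm thick, about 0.3 kg, both faces alike. Body 110 mm wide, 150 mm tall; on top in the middle a handle 40 mm wide, 70 mm tall (220 mm in all). Origin: middle of the bottom edge; z up towards the handle, y across the width, x through the thickness. Starts upright in a groove of the rack, bottom 12 mm above the table; lift it straight up.
- keyhole (a point): Centre of the round part of the board's keyhole, at mid-thickness, 90 mm above the middle of the bottom edge; axes as the board's. The keyhole goes right through: a round hole 22 mm across that opens upwards into a slot 11 mm wide, ending square 32 mm above this point. Hung home, this point is 28 mm below the screw's axis.
- rack: Fixed wooden rack, base 170 x 150 x 12 mm. Two grooves along y, 16 mm wide, between pairs of small posts reaching 67 mm above the table: the paddle board stands in the one 50 mm to -x of the centre, a plain board in the one 45 mm to +x. Origin: centre of the underside.
- panel: Fixed upright white panel 260 mm wide, 204 mm tall, 18 mm thick (top edge strip 1 mm proud), foot and ribs behind. Origin: centre of its underside, on the table. z up, y along its width; the front face looks along -x, at x = -9 mm. One steel screw stands square out of it: shank 8 mm thick, 16 mm from face to head; head 18 mm across, 5 mm thick, outer face 21 mm out. Neither gives way.
- screw_mark (a point): Where the screw was meant to be: on the panel's front face, middle of its width, 165 mm above the table; axes as the panel's (-x out of the face). The real screw is up to 5 mm off this mark to either side and up to 5 mm up or down; its own place is not reported and must be seen or felt.
- plain_board: Plain dark rectangular board 120 x 105 x 10 mm standing in the rack's other groove; leave alone. Origin: middle of its bottom edge.
- mug: White ceramic mug, 76 mm across, 85 mm tall; leave alone. Origin: centre of its foot.
- bowl: White bowl, 140 mm across, 60 mm tall; leave alone. Origin: centre of its foot.
- jar: Glass jar with steel cap, 70 mm across, 100 mm tall; leave alone. Origin: centre of its foot.
- spoon: Wooden spoon lying on the table; leave alone. Origin: under its middle, along x.
- rolling_pin: Wooden rolling pin, 300 mm long, 44 mm thick, lying on the table; leave alone. Origin: under its middle, x along it.
- cup: Steel cup, 66 mm across, 70 mm tall; leave alone. Origin: centre of its foot.
Not all that is in view belongs to the job. What is meant by the board is not red, and is the smaller of those in its own colour.

How it is judged:
By the outcome, as a careful person would: the job done as asked, in the order asked, and still so for the second after the job is handed in, with the robot touching nothing.
It also fails if it takes over 72 s, if anything falls off the work surface, if the arm or the gripper's body presses on something with over 40 N, if the wrist force passes 120 N, or if a joint passes its speed limit or range.

### The arm

A 7-joint arm with a two-finger parallel gripper is mounted at the origin on the work surface. World frame = base frame: x ahead of the robot, y to its left, z up, the work surface at z = 0. Lengths are in m, angles in rad, forces in N, time in s.
With the tool pointing down it reaches from about 0.425 to 0.95 m from the base axis. Payload 4.7 kg.
Tool frame: the origin (TCP) lies between the finger pads; the fingertips stand 17 mm ahead of it and the grasp point (between the pads) lies 2 mm behind it; z points along the fingers, y is the direction in which the jaws open and shut (so a half turn about z gives the same grasp; the last joint's range is limited). The gripper opens to 87 mm and grips with 3 to 60 N. Pads are 19 mm wide; open, the fingers measure 117 mm over their backs; the gripper's body (75 mm by 190 mm) begins 51 mm behind the grasp point.
Start: joints at [1.192, 0.469, -0.049, 1.532, 0.024, 1.141, -0.082], TCP at [0.231, -0.634, 0.24] pointing down, gripper open.
Joint ranges: [-2.59, 2.59], [-0.33, 1.99], [-1.39, 1.29], [0.1, 2.45], [-1.04, 4.18], [0.21, 1.99], [-2.66, 2.66]. Speed limits (rad/s): [2.57, 2.57, 3.14, 3.14, 3.14, 3.14, 3.14].

### API

Orientations are given as a unit quaternion [x, y, z, w].
In Python, from cell import manip, fingers, telemetry, eyes gives the robot as it stands. Calls block until the motion is done:
- manip.move_ptp(position, orientation): joint-space move of the TCP to a pose.
- manip.move_straight(position, vel=0.15, ori=None): straight line of the TCP; ori=None keeps the orientation; vel is the mean speed in m/s.
- manip.set_joints(angles): joint-space move.
- fingers.grip(opening, force=None): finger opening in m; force is the grip in N (None keeps the last); returns when the fingers have stopped.
- manip.hold(seconds).
- manip.ik(position, orientation): joint angles nearest the present ones, or None.
- telemetry.state(): the state.
- eyes.read_camera(name): name is "scene" or "top"; returns the picture (420x560x3 uint8, red, green, blue); there is no depth.
- eyes.calibration(name): a dict with "vertical_fov" (degrees; the focal length in pixels is half the picture's height over the tangent of half this angle, whatever the lens; pixels are square), "cx", "cy" (the principal point, pixels), "R" (3x3) and "t" (3): a world point X has camera coordinates R X + t. Camera axes: x right, y down, z forward; pixel columns grow to the right and rows downward; lengths in m; the calibration is good to about 2 mm. A picture is of the moment at which its call begins. calibration takes no time and is no camera call.
A pose or a line that the arm cannot do raises manip.MotionError and nothing moves.
- manip.close_job(): hands the job in, once; it reports no verdict.
The state is a dict: "time_s": time; "joint_pos": joint angles; "qd": joint speeds; "joint_torque": joint torques, N m; "ee_pos": TCP position; "orientation": TCP orientation; "ft_force": force on the tool from outside, world axes, zero at the start; "wrist_torque": the same for the moment, N m; "width": finger opening in m.
Only numpy, scipy, OpenCV 4.12 (cv2) and the standard library are available. Lean on these libraries where they do the work, as an engineer would, in place of code of your own. Each camera call takes 0.05 s, during which the arm holds its last target.

## Working session

There is one attempt and no reset: what is moved stays moved. The work goes in short steps, each a Python script; the robot and the scene stay as the last script left them, time stands still between calls to the robot, and variables do not carry over. Pictures are saved under pics/ and viewed, and the job is handed in when it is done.

```bash
ls; mkdir -p pics
python3 - <<'E'
from cell import manip, fingers, telemetry, eyes
import cv2
for n in("scene","top"):
    im=eyes.read_camera(n); cv2.imwrite(f"pics/{n}0.png",im[:,:,::-1])
    c=eyes.calibration(n); print(n,c)
s=telemetry.state(); print(s)
E
```

```text
pics
scene {'vertical_fov': 51.29543127993571, 'cx': 281.66274267499546, 'cy': 212.42595175482808, 'R': array([[-0.60575808,  0.79535224,  0.02172477],
       [ 0.40677833,  0.33304679, -0.85065341],
       [-0.68380446, -0.50645301, -0.52527784]]), 't': array([ 0.31253931, -0.07190849,  1.66839131])}
top {'vertical_fov': 54.86050885017361, 'cx': 277.8801410525872, 'cy': 217.53639451600685, 'R': array([[-2.93237282e-02, -9.99567413e-01, -2.25954398e-03],
       [-9.96013371e-01,  2.94098387e-02, -8.42165396e-02],
       [ 8.42465615e-02, -2.19006904e-04, -9.96444915e-01]]), 't': array([-0.01299737,  0.50222297,  1.20705477])}
{'time_s': 0.1, 'joint_pos': array([ 1.19208478,  0.46937844, -0.0486105 ,  1.53352927,  0.0240982 ,
        1.14102263, -0.08230424]), 'qd': array([ 0.00101213, -0.00216405, -0.00109525, -0.00285111,  0.00022518,
       -0.00121158, -0.00025418]), 'joint_torque': array([ 4.15725781e-04, -5.09168243e+01, -8.08889768e-02, -2.36829060e+01,
       -6.14943146e-02,  3.44131363e-02,  4.44258842e-05]), 'ee_pos': array([ 0.23118994, -0.63364613,  0.23861164]), 'orientation': array([ 9.84739350e-01,  1.74033457e-01, -1.77858555e-04, -8.57861148e-04]), 'ft_force': array([ 0.85423192,  0.91332687, -0.39662425]), 'wrist_torque': array([ 0.03572461, -0.01752533, -0.05963012]), 'width': 0.08700966837475081}
```

View pics/scene0.png

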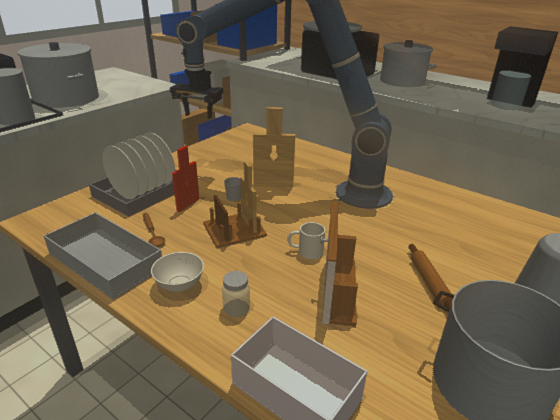

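View pics/top0.png

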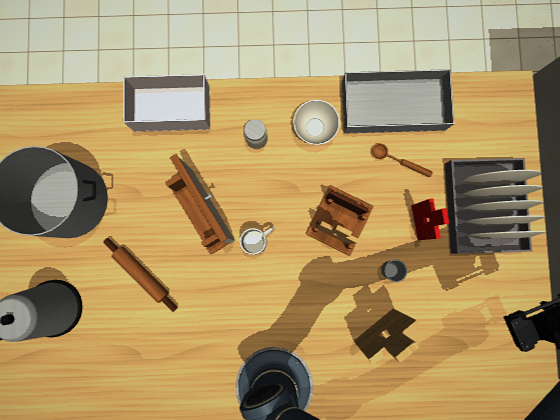

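Run:
```python
import cv2,numpy as np
t=cv2.imread("pics/top0.png");s=cv2.imread("pics/scene0.png")
a=cv2.resize(t[140:260,150:250],None,fx=5,fy=5,interpolation=cv2.INTER_CUBIC)
b=cv2.resize(t[170:270,290:390],None,fx=6,fy=6,interpolation=cv2.INTER_CUBIC)
cv2.imwrite("pics/a.png",a);cv2.imwrite("pics/b.png",b)
cv2.imwrite("pics/c.png",cv2.resize(s[150:250,190:290],None,fx=6,fy=6,interpolation=cv2.INTER_CUBIC))
cv2.imwrite("pics/d.png",cv2.resize(s[195:335,300:370],None,fx=4.2,fy=4.2,interpolation=cv2.INTER_CUBIC))
```

```text
(no output)
```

View pics/a.png

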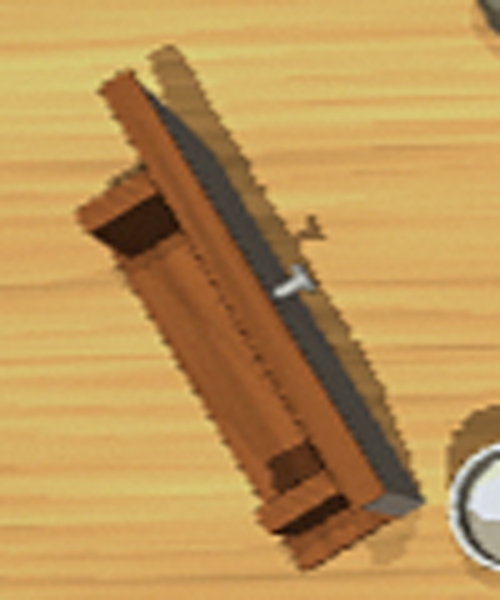

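View pics/b.png

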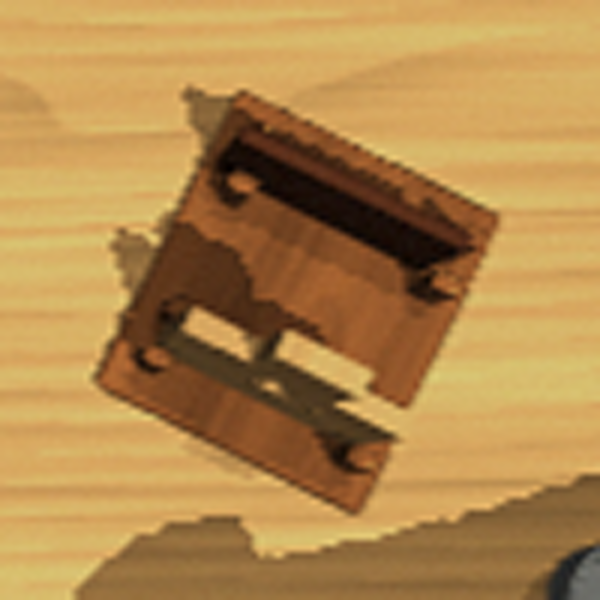

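View pics/c.png

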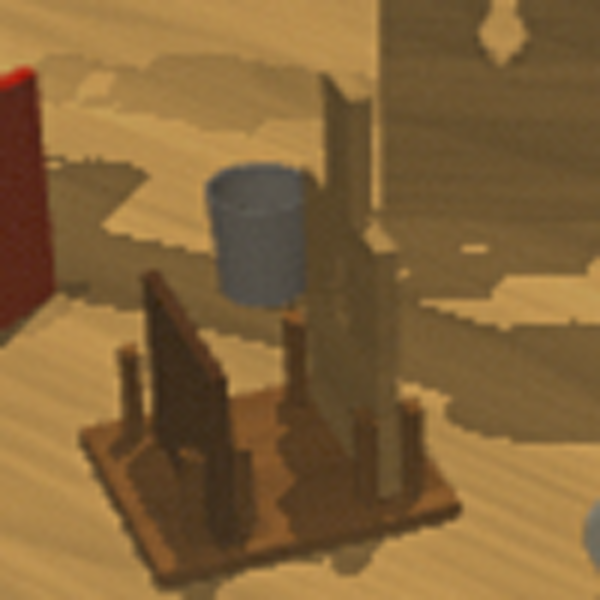

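View pics/d.png

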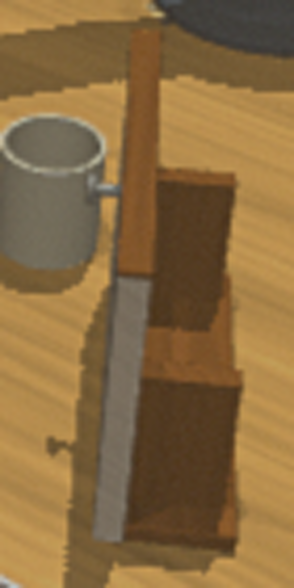

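```bash
cat > h.py <<'E'
import numpy as np
from cell import manip, fingers, telemetry, eyes
class Cam:
    def __init__(s,n):
        c=eyes.calibration(n); s.R=np.array(c["R"]);s.t=np.array(c["t"]);s.c=np.array([c["cx"],c["cy"]])
        s.f=210/np.tan(np.radians(c["vertical_fov"]/2)); s.C=-s.R.T@s.t
    def proj(s,X):
        p=np.atleast_2d(X)@s.R.T+s.t; return p[:,:2]/p[:,2:]*s.f+s.c
    def ray(s,uv):
        d=s.R.T@np.r_[(np.array(uv)-s.c)/s.f,1]; return d/np.linalg.norm(d)
    def onz(s,uv,z):
        d=s.ray(uv); return s.C+d*(z-s.C[2])/d[2]
def tri(ca,ua,cb,ub):
    da,db=ca.ray(ua),cb.ray(ub)
    k=np.linalg.lstsq(np.c_[da,-db],cb.C-ca.C,rcond=None)[0]
    a,b=ca.C+k[0]*da,cb.C+k[1]*db
    return (a+b)/2,np.linalg.norm(a-b)
E
python3 - <<'E'
from h import *
import cv2
T=Cam("top");S=Cam("scene")
im=cv2.imread("pics/top0.png")
# crop coords: px = off + (c+.5)/k-.5
def cb(x,y):return (290+(x+.5)/6-.5,170+(y+.5)/6-.5)
def ca(x,y):return (150+(x+.5)/5-.5,140+(y+.5)/5-.5)
def cd(x,y):return (300+(x+.5)/4.2-.5,195+(y+.5)/4.2-.5)
def cc(x,y):return (190+(x+.5)/6-.5,150+(y+.5)/6-.5)
print("rack corners")
P=[T.onz(cb(*p),.012) for p in[(240,92),(498,213),(357,513),(95,378)]]
for p in P: print(p)
for i in range(4): print(np.linalg.norm(P[i]-P[(i+1)%4]))
print("rack centre",np.mean(P,0))
print("shoulders/handle")
for p,z in[((185,312),.162),((400,438),.162),((280,335),.232),((375,388),.232)]: print(T.onz(cb(*p),z))
print("panel top ends (z .205)")
for p in[(128,70),(100,92),(362,505),(418,500),(385,485)]: print(p,T.onz(ca(*p),.204))
print("screw", tri(T,ca(303,280),S,cd(92,186)))
print("screw base", tri(T,ca(275,294),S,cd(121,189)))
E
```

```text
rack corners
[ 0.59843289 -0.18981921  0.012     ]
[ 0.53211665 -0.31900162  0.012     ]
[ 0.38177438 -0.2403069   0.012     ]
[ 0.45390998 -0.11032181  0.012     ]
0.14520997769432029
0.16969282893649992
0.14865956960399035
0.16494456095066937
rack centre [ 0.49155848 -0.21486238  0.012     ]
shoulders/handle
[ 0.47545413 -0.14150838  0.162     ]
[ 0.41642445 -0.23501303  0.162     ]
[ 0.45965457 -0.17345041  0.232     ]
[ 0.43635334 -0.2121309   0.232     ]
panel top ends (z .205)
(128, 70) [0.66204941 0.23610756 0.204     ]
(100, 92) [0.65077612 0.25085361 0.204     ]
(362, 505) [0.4309335  0.11759782 0.204     ]
(418, 500) [0.43265458 0.0887616  0.204     ]
(385, 485) [0.44086234 0.10558336 0.204     ]
screw (array([0.55452934, 0.15369125, 0.16060993]), np.float64(0.0007097093297645704))
screw base (array([0.5470137 , 0.16927099, 0.16117324]), np.float64(0.0017226408026811907))
```

Run:
```python
import cv2,numpy as np
t=cv2.imread("pics/top0.png");s=cv2.imread("pics/scene0.png")
a=cv2.resize(t[184:208,195:225],None,fx=13,fy=13,interpolation=cv2.INTER_NEAREST)
b=cv2.resize(s[228:252,312:342],None,fx=13,fy=13,interpolation=cv2.INTER_NEAREST)
cv2.imwrite("pics/e.png",np.vstack([a,np.zeros((6,390,3),np.uint8)+255]));cv2.imwrite("pics/e.png",np.hstack([a,b]))
h=cv2.cvtColor(t,cv2.COLOR_BGR2HSV)
for y in range(158,240,10): print(y,[tuple(h[y,x]) for x in range(170,230,3)][:0], ' '.join('%d/%d/%d'%tuple(h[y,x]) for x in range(172,236,2)))
```

```text
158 [] 12/184/143 13/181/148 12/177/150 12/160/116 22/115/164 20/139/184 17/151/149 17/149/149 17/150/148 17/149/147 22/126/218 22/128/217 22/129/216 22/129/214 22/128/214 22/128/216 22/127/215 22/127/215 22/126/213 22/130/215 22/126/216 22/124/216 23/124/216 23/130/214 23/122/215 23/122/216 24/119/216 23/122/216 23/120/219 23/122/218 23/119/216 23/119/218
168 [] 20/132/216 20/133/219 13/182/125 12/184/144 13/191/139 13/180/153 12/184/132 23/30/68 15/44/69 17/103/94 17/151/140 17/148/141 17/154/137 19/137/221 19/137/216 19/136/217 20/135/217 20/133/216 20/133/216 20/135/217 20/132/216 20/132/218 20/133/217 20/134/217 21/133/216 21/133/216 20/132/216 20/129/217 20/133/219 20/133/217 20/133/219 20/133/218
178 [] 12/183/142 13/181/152 12/183/138 12/181/152 13/183/156 12/182/119 13/183/149 12/179/141 13/179/158 13/184/125 20/43/71 15/50/72 15/45/68 17/143/128 16/153/137 17/154/134 20/136/218 20/135/217 20/135/217 20/133/218 20/135/216 20/135/216 20/136/216 20/132/216 20/133/216 20/131/216 20/133/215 21/130/217 21/132/215 20/132/217 20/133/217 20/135/215
188 [] 12/181/45 12/179/50 11/168/
[... 1377 characters left out ...]
[] 19/137/217 19/140/216 19/139/217 19/138/216 19/139/216 19/139/215 19/138/215 19/136/217 19/139/216 19/138/215 19/137/218 19/141/161 12/181/148 12/180/154 13/183/139 13/182/140 12/183/141 13/180/154 12/180/163 12/183/124 12/182/126 12/180/149 13/181/152 12/186/152 13/187/151 16/48/58 18/54/71 20/43/71 17/142/140 16/152/143 21/128/220 21/129/217
238 [] 23/126/215 23/127/213 23/123/216 23/124/216 24/122/217 24/122/217 24/121/219 24/122/215 24/123/215 24/122/217 23/125/217 21/128/217 22/130/216 21/126/216 22/137/160 12/185/143 12/179/162 12/173/75 13/178/158 12/181/156 12/179/145 13/180/153 13/180/173 12/179/120 13/181/151 13/180/153 13/183/152 13/183/127 20/48/79 19/58/70 14/41/69 22/130/196
```

View pics/e.png

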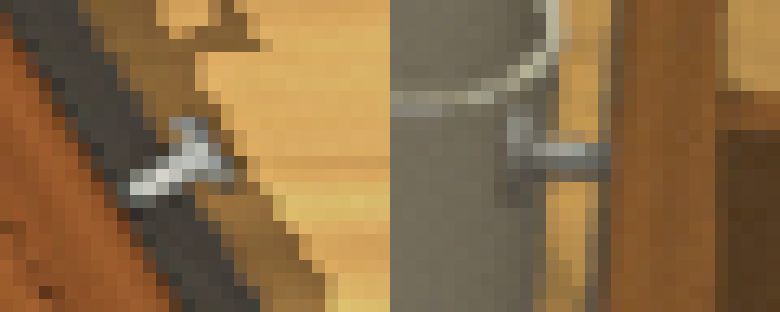

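```bash
cat > m.py <<'E'
from h import *
import cv2
T=Cam("top");S=Cam("scene")
im=cv2.imread("pics/top0.png"); h=cv2.cvtColor(im,cv2.COLOR_BGR2HSV).astype(int)
def panel():
    pts=[];pe=[]
    for y in range(165,236):
        if 190<=y<=202: continue
        r=h[y]
        g=(r[:,1]<80)&(r[:,2]<90)
        xs=np.where(g[170:240])[0]+170
        if len(xs)<3: continue
        x=xs[0]-.5   # edge between px
        pts.append((x,y))
    pts=np.array(pts,float)
    W=np.array([T.onz(p,.205) for p in pts])
    vx,vy,x0,y0=cv2.fitLine(W[:,:2].astype(np.float32),cv2.DIST_HUBER,0,1e-4,1e-4).ravel()
    u=np.array([vx,vy]); u*=np.sign(u[0])
    n=np.array([u[1],-u[0]])
    r=(W[:,:2]-[x0,y0])@n
    return u,n,np.array([x0,y0]),r.std(),((W[:,:2]-[x0,y0])@u).min(),((W[:,:2]-[x0,y0])@u).max()
if __name__=="__main__":
    u,n,p0,sd,a,b=panel(); print("u",u,"n",n,p0,"yaw",np.degrees(np.arctan2(u[1],u[0])),sd)
    sc,e=tri(T,(210.3,195.0),S,(321.3,239.5)); print("head",sc,e,"dist from edge line",(sc[:2]-p0)@n)
    # panel mid along u from end points
    E=[T.onz((150+128.5/5-.5,140+70.5/5-.5),.205),T.onz((150+385.5/5-.5,140+485.5/5-.5),.205)]
    print("end coords along u rel head",[(e[:2]-sc[:2])@u for e in E])
    # rack
    m=((h[...,0]<16)&(h[...,1]>150)).astype(np.uint8)
    m[:, :290]=0;m[:,390:]=0;m[:175]=0;m[265:]=0
    m=cv2.morphologyEx(m,cv2.MORPH_CLOSE,np.ones((9,9),np.uint8))
    c=max(cv2.findContours(m,cv2.RETR_EXTERNAL,cv2.CHAIN_APPROX_NONE)[0],key=cv2.contourArea)
    W=np.array([T.onz(p[0],.012)[:2] for p in c],np.float32)
    (cx,cy),(w,hh),ang=cv2.minAreaRect(W); print("rack",cx,cy,w,hh,ang)
E
python3 m.py
```

```text
u [0.86577725 0.5004295 ] n [ 0.5004295  -0.86577725] [0.53516537 0.15982674] yaw 30.02842 0.0006337013592010037
head [0.55614483 0.15379158 0.15967216] 0.0012722430674980251 dist from edge line 0.015723846556072035
end coords along u rel head [np.float64(0.1325369354399758), np.float64(-0.12403326650471694)]
rack 0.49037986993789673 -0.21493154764175415 0.15050609409809113 0.16962102055549622 61.67637634277344
```

Run:
```python
from m import *
print(' ');
m=((h[...,0]>=16)&(h[...,2]>150)).astype(np.uint8)
m2=np.zeros_like(m);m2[218:244,316:358]=m[218:244,316:358]
n,l,st,ce=cv2.connectedComponentsWithStats(m2)
for i in range(1,n):
    if st[i,4]<10: continue
    ys,xs=np.where(l==i)
    for z in(.162,.232):
        W=np.array([T.onz(p,z)[:2] for p in zip(xs,ys)],np.float32)
        mu=W.mean(0);w,v=np.linalg.eigh(np.cov((W-mu).T)); d=v[:,1]
        print(i,st[i],z,mu,np.degrees(np.arctan(d[1]/d[0])),"len",np.sqrt(12*w))
```

```text
1 [321 221  11   9  49] 0.162 [ 0.46534827 -0.15587834] 60.07702915197848 len [0.01151061 0.03115006]
1 [321 221  11   9  49] 0.232 [ 0.4610049  -0.14758064] 60.077019805752684 len [0.01076664 0.02913673]
2 [336 225  22  19 134] 0.162 [ 0.44232926 -0.2114323 ] 50.57288291707354 len [0.01638082 0.06731351]
2 [336 225  22  19 134] 0.232 [ 0.4394738  -0.19954404] 50.5728858422229 len [0.01532206 0.0629628 ]
4 [316 240   8   4  20] 0.162 [ 0.4209414  -0.13430177] 72.57547247110548 len [0.0080476  0.02016757]
4 [316 240   8   4  20] 0.232 [ 0.4194683  -0.12739864] 72.57545432669757 len [0.00752745 0.01886407]
```

Run:
```python
import cv2
t=cv2.imread("pics/top0.png")
cv2.imwrite("pics/f.png",cv2.resize(t[212:252,310:365],None,fx=14,fy=14,interpolation=cv2.INTER_NEAREST))
```

```text
(no output)
```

View pics/f.png

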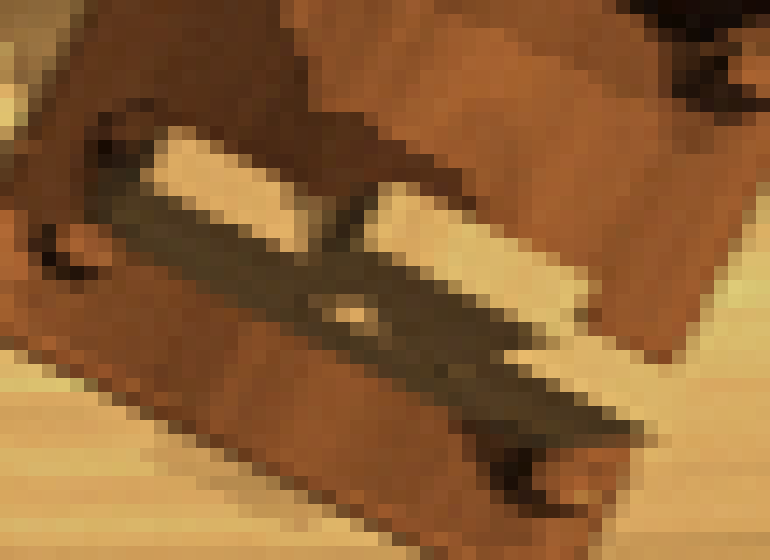

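Run:
```python
from m import *
f=lambda x,y:(310+x/14-.5,212+y/14-.5)
A=T.onz(f(155,185),.162);B=T.onz(f(645,430),.162);d=A-B;print(A,B,np.linalg.norm(d),np.degrees(np.arctan2(d[1],d[0])))
A=T.onz(f(168,128),.162);B=T.onz(f(305,200),.162);
print("handle c",T.onz(f(475,262),.232))
for p in[(385,185),(600,290),(555,335),(360,245)]:print(T.onz(f(*p),.232))
a=np.radians(61.7);u=np.array([np.cos(a),np.sin(a)]);x=np.array([u[1],-u[0]])
print("rack-based",np.array([.4904,-.2149])-.05*x, "u",u)
# IK checks
from scipy.spatial.transform import Rotation as Ro
def q(yaw): # tool down, tool y axis at angle yaw
    y=np.array([np.cos(yaw),np.sin(yaw),0]);z=np.array([0,0,-1.]);return Ro.from_matrix(np.c_[np.cross(y,z),y,z]).as_quat()
for k in(0,1):
  for nm,p,yw in[("g",[.4464,-.1912,.207],61.7-90),("pre",[.571,.124,.3],30-90),("hang",[.5508,.158,.24],30-90)]:
    j=manip.ik(p,q(np.radians(yw+180*k)));print(k,nm,None if j is None else np.round(j,2))
```

```text
[ 0.46702885 -0.14160175  0.162     ] [ 0.417461   -0.23324679  0.162     ] 0.10419110230628442 61.59247208779394
handle c [ 0.44709267 -0.19092059  0.232     ]
[ 0.46136276 -0.17540322  0.232     ]
[ 0.44142636 -0.21304408  0.232     ]
[ 0.43362297 -0.20464712  0.232     ]
[ 0.45074159 -0.17048399  0.232     ]
rack-based [ 0.44637613 -0.19119559] u [0.47408821 0.88047735]
0 g [ 0.71  0.23 -0.45  1.99  0.12  0.95 -0.3 ]
0 pre [ 0.37  0.4  -0.87  1.64  0.32  1.25 -1.62]
0 hang [ 0.33  0.45 -0.92  1.74  0.39  1.14 -1.75]
1 g [ 1.25  0.42 -1.17  1.96  0.45  1.05  2.53]
1 pre [ 0.53  0.52 -1.17  1.63  0.49  1.32  1.38]
1 hang [ 0.47  0.56 -1.17  1.74  0.55  1.22  1.25]
```

```bash
cat >> h.py <<'E'
from scipy.spatial.transform import Rotation as Ro
def q(yawdeg):
    a=np.radians(yawdeg);y=np.array([np.cos(a),np.sin(a),0]);z=np.array([0,0,-1.]);return Ro.from_matrix(np.c_[np.cross(y,z),y,z]).as_quat()
def st(tag=""):
    s=telemetry.state();print(tag,"t%.2f"%s["time_s"],"p",np.round(s["ee_pos"],4),"F",np.round(s["ft_force"],2),"M",np.round(s["wrist_torque"],2),"w%.4f"%s["width"]);return s
E
python3 - <<'E'
from h import *
import cv2
fingers.grip(.06)
manip.move_ptp([.4467,-.1911,.33],q(-28.4)); st("over")
manip.move_straight([.4467,-.1911,.207],vel=.12); st("down")
cv2.imwrite("pics/top1.png",eyes.read_camera("top")[:,:,::-1]);cv2.imwrite("pics/scene1.png",eyes.read_camera("scene")[:,:,::-1])
E
python3 -c "
import cv2,numpy as np
a=cv2.imread('pics/scene1.png')[100:260,150:330];cv2.imwrite('pics/g.png',cv2.resize(a,None,fx=4,fy=3.7))"
```

```text
over t2.69 p [ 0.4464 -0.1928  0.3296] F [ 0.05 -0.76  0.56] M [-0.07  0.01 -0.02] w0.0601
down t3.87 p [ 0.4472 -0.1913  0.2077] F [ 0.77 -0.41 -0.21] M [-0.05 -0.09 -0.02] w0.0599
```

View pics/g.png

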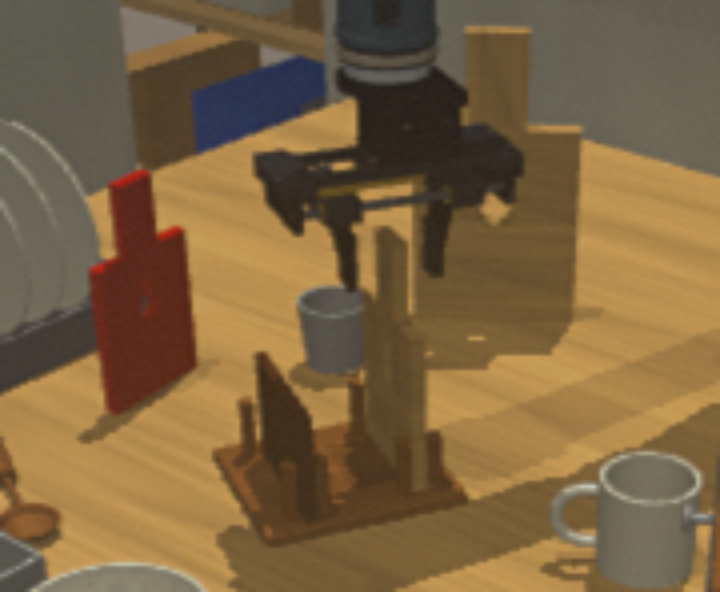

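Run:
```python
from h import *
import cv2
fingers.grip(.0,force=40); st("grip"); 
s=telemetry.state();p=s["ee_pos"]
manip.move_straight([.4467,-.1911,.33],vel=.12); manip.hold(.2); st("lift")
u=np.array([.8658,.5004]);n=np.array([.5004,-.8658]);pf=np.array([.5483,.1674])
t=pf+n*.07
manip.move_ptp([*t,.33],q(-60)); manip.hold(.3); st("pre"); print(t)
for c in("top","scene"): cv2.imwrite(f"pics/{c}2.png",eyes.read_camera(c)[:,:,::-1])
t=cv2.imread("pics/top2.png")[120:260,150:290];s=cv2.imread("pics/scene2.png")[130:330,230:400]
cv2.imwrite("pics/i.png",np.hstack([cv2.resize(t,(420,420),interpolation=cv2.INTER_CUBIC),cv2.resize(s,(357,420),interpolation=cv2.INTER_CUBIC)]))
```

```text
grip t4.83 p [ 0.4467 -0.1911  0.207 ] F [-0.5   0.01 -0.2 ] M [ 0.01 -0.05  0.02] w0.0120
lift t6.20 p [ 0.4464 -0.191   0.3293] F [ 0.97  0.3  -2.01] M [-0.08 -0.06 -0.05] w0.0116
pre t7.74 p [0.5834 0.1058 0.3301] F [-0.6   0.53 -2.77] M [-0.06  0.02 -0.02] w0.0116
[0.583328 0.106794]
```

View pics/i.png

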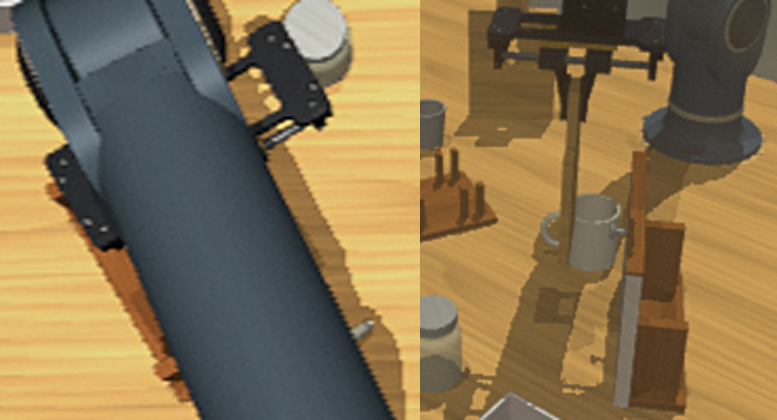

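```bash
cat >> h.py <<'E'
u=np.array([.8660,.5000]);n=np.array([.5,-.8660]);pf=np.array([.5483,.1674])
def P(d,l=0.,z=0.): # board centre d from face, lateral l, height z of keyhole rel. to screw estimate .160
    xy=pf+n*d+u*l; return [*xy,.160+z+.105]
def rd(k=4):
    F=[];M=[];X=[]
    for i in range(k):
        manip.hold(.04);s=telemetry.state();F.append(s["ft_force"]);M.append(s["wrist_torque"]);X.append(s["ee_pos"])
    F=np.mean(F,0);M=np.mean(M,0);X=np.mean(X,0)
    r=X[:2]-pf
    return np.array([F[:2]@n,F[:2]@u,F[2]]),np.array([M[:2]@n,M[:2]@u,M[2]]),np.array([r@n,r@u,X[2]-.265]),s["time_s"]
def pr(t,r): print(t,"F(n,u,z)",np.round(r[0],2),"M",np.round(r[1],2),"d,l,z mm",np.round(r[2]*1e3,2),"t%.1f"%r[3])
E
python3 - <<'E'
from h import *
manip.move_straight(P(.07),vel=.1,ori=q(-60)); manip.move_straight(P(.033),vel=.06); manip.hold(.2)
b=rd(8); pr("base",b)
np.save("base.npy",np.vstack(b[:2]))
for d in np.arange(30,18.5,-1):
    manip.move_straight(P(d/1e3),vel=.02); r=rd(3); pr(d,r)
    if r[0][0]-b[0][0]>3: break
E
```

```text
base F(n,u,z) [-0.25 -0.06 -3.02] M [ 0.   -0.02  0.01] d,l,z mm [ 3.324e+01 -2.000e-02 -5.000e-02] t9.9
30.0 F(n,u,z) [ 0.26  0.   -3.16] M [ 0.02 -0.    0.01] d,l,z mm [29.91  0.03  0.03] t10.4
29.0 F(n,u,z) [-0.03  0.05 -3.27] M [-0.02  0.    0.01] d,l,z mm [29.  0. -0.] t10.7
28.0 F(n,u,z) [-0.29  0.08 -3.17] M [-0.01  0.   -0.03] d,l,z mm [2.797e+01 1.000e-02 1.000e-02] t11.1
27.0 F(n,u,z) [ 0.39 -0.03 -2.94] M [-0.03 -0.04  0.  ] d,l,z mm [2.696e+01 0.000e+00 1.000e-02] t11.5
26.0 F(n,u,z) [ 0.05 -0.28 -3.56] M [ 0.   -0.04 -0.01] d,l,z mm [2.597e+01 1.000e-02 1.000e-02] t11.9
25.0 F(n,u,z) [ 0.09 -0.77 -3.02] M [0.01 0.01 0.03] d,l,z mm [ 2.498e+01 -0.000e+00  1.000e-02] t12.2
24.0 F(n,u,z) [ 0.15  0.02 -3.11] M [ 0.05 -0.02 -0.02] d,l,z mm [2.397e+01 1.000e-02 0.000e+00] t12.6
23.0 F(n,u,z) [-0.41  0.64 -3.03] M [-0.04 -0.02  0.  ] d,l,z mm [2.3e+01 0.0e+00 1.0e-02] t13.0
22.0 F(n,u,z) [ 0.2  -0.03 -3.14] M [-0.    0.02 -0.02] d,l,z mm [ 2.196e+01  1.000e-02 -0.000e+00] t13.4
21.0 F(n,u,z) [ 0.68  0.38 -2.98] M [ 0.02 -0.04  0.05] d,l,z mm [20.95  0.   -0.  ] t13.7
20.0 F(n,u,z) [-0.48  0.25 -3.18] M [-0.02 -0.    0.02] d,l,z mm [19.96  0.    0.02] t14.1
19.0 F(n,u,z) [ 0.35  0.28 -3.3 ] M [ 0.01 -0.02  0.  ] d,l,z mm [1.896e+01 1.000e-02 1.000e-02] t14.5
```

Run:
```python
from h import *
import cv2
b=np.load("base.npy")
for d in np.arange(18,4.5,-1):
    manip.move_straight(P(d/1e3),vel=.02); r=rd(3); pr(d,r)
    if r[0][0]-b[0][0]>2.5: break
for c in("top","scene"): cv2.imwrite(f"pics/{c}3.png",eyes.read_camera(c)[:,:,::-1])
t=cv2.imread("pics/top3.png")[120:260,150:290];s=cv2.imread("pics/scene3.png")[150:290,270:390]
cv2.imwrite("pics/j.png",np.hstack([cv2.resize(t,(380,380),interpolation=cv2.INTER_CUBIC),cv2.resize(s,(400,380*400//343),interpolation=cv2.INTER_CUBIC)[:380]]))
```

```text
18.0 F(n,u,z) [-0.35 -0.34 -3.57] M [-0.   -0.03  0.  ] d,l,z mm [1.796e+01 1.000e-02 1.000e-02] t14.9
17.0 F(n,u,z) [ 0.14  0.1  -2.97] M [-0.01 -0.04 -0.01] d,l,z mm [1.698e+01 0.000e+00 1.000e-02] t15.2
16.0 F(n,u,z) [ 0.22 -0.27 -2.89] M [-0.   -0.01 -0.02] d,l,z mm [1.597e+01 1.000e-02 2.000e-02] t15.6
15.0 F(n,u,z) [-0.04  0.22 -2.96] M [ 0. -0. -0.] d,l,z mm [1.496e+01 0.000e+00 1.000e-02] t16.0
14.0 F(n,u,z) [ 0.39  0.26 -2.91] M [ 0.   -0.01  0.03] d,l,z mm [13.98 -0.    0.  ] t16.4
13.0 F(n,u,z) [ 0.11  0.27 -2.79] M [ 0.03 -0.   -0.02] d,l,z mm [12.97  0.   -0.  ] t16.7
12.0 F(n,u,z) [-0.19 -0.49 -3.3 ] M [ 0.01 -0.02 -0.01] d,l,z mm [11.98  0.   -0.  ] t17.1
11.0 F(n,u,z) [ 0.02  0.26 -2.76] M [ 0.02 -0.02  0.  ] d,l,z mm [10.97  0.    0.  ] t17.5
10.0 F(n,u,z) [ 0.25  0.15 -2.48] M [-0.01 -0.02  0.  ] d,l,z mm [9.98 0.01 0.03] t17.9
9.0 F(n,u,z) [ 0.15 -0.05 -3.14] M [-0.01 -0.01  0.01] d,l,z mm [8.97 0.01 0.  ] t18.2
8.0 F(n,u,z) [-0.4   0.6  -2.92] M [-0.01 -0.02  0.01] d,l,z mm [7.97 0.01 0.01] t18.6
7.0 F(n,u,z) [-0.26  0.21 -3.29] M [-0.   -0.   -0.01] d,l,z mm [6.97 0.01 0.01] t19.0
6.0 F(n,u,z) [-0.36 -0.04 -3.18] M [ 0.   -0.02  0.01] d,l,z mm [ 5.98 -0.01 -0.01] t19.4
5.0 F(n,u,z) [-0.47 -0.44 -3.11] M [-0.01 -0.01 -0.04] d,l,z mm [4.97 0.01 0.01] t19.7
```

View pics/j.png

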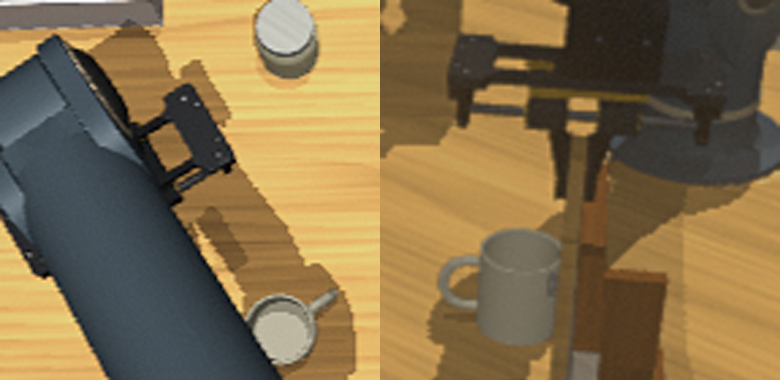

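Run:
```python
from h import *
b=np.load("base.npy")
for d in np.arange(4.5,-1,-.5):
    manip.move_straight(P(d/1e3),vel=.02); r=rd(3); pr(d,r)
    if r[0][0]-b[0][0]>2: break
```

```text
4.5 F(n,u,z) [ 0.26 -0.39 -3.45] M [ 0.02 -0.02 -0.  ] d,l,z mm [ 4.5  -0.01 -0.01] t20.2
4.0 F(n,u,z) [-0.26 -0.24 -3.14] M [ 0.   -0.03  0.04] d,l,z mm [3.99 0.02 0.01] t20.6
3.5 F(n,u,z) [ 1.01 -0.28 -2.61] M [ 0.02 -0.31  0.03] d,l,z mm [ 3.83 -0.   -0.  ] t21.0
3.0 F(n,u,z) [ 3.18  0.52 -3.48] M [ 0.03 -0.89  0.05] d,l,z mm [ 3.76 -0.01  0.  ] t21.3
```

Run:
```python
from h import *
b=np.load("base.npy")
D=.0052
manip.move_straight(P(D),vel=.02); manip.move_straight(P(D,z=-.004),vel=.02)
pr("lo4",rd(4))
for z in np.arange(5,19.5,1):
    manip.move_straight(P(D,z=-z/1e3),vel=.025); r=rd(2); pr(z,r)
    if r[0][2]-b[0][2]>2 or np.abs(r[0][:2]-b[0][:2]).max()>2.5: break
```

```text
lo4 F(n,u,z) [-0.16 -0.01 -3.44] M [ 0.02 -0.    0.01] d,l,z mm [ 5.09  0.02 -4.04] t22.1
5.0 F(n,u,z) [ 0.37 -0.54 -3.5 ] M [ 0.02 -0.02 -0.02] d,l,z mm [ 5.22 -0.02 -5.02] t22.4
6.0 F(n,u,z) [ 0.92 -0.17 -3.06] M [0.02 0.01 0.04] d,l,z mm [ 5.23 -0.02 -6.05] t22.8
7.0 F(n,u,z) [-0.27 -0.49 -2.51] M [-0.02 -0.01 -0.02] d,l,z mm [ 5.18 -0.01 -7.04] t23.1
8.0 F(n,u,z) [-0.05 -0.02 -2.33] M [-0.01 -0.02 -0.  ] d,l,z mm [ 5.18 -0.02 -8.04] t23.4
9.0 F(n,u,z) [ 1.11  0.01 -3.17] M [-0.03 -0.02  0.02] d,l,z mm [ 5.2  -0.01 -9.03] t23.8
10.0 F(n,u,z) [ 0.14  0.34 -2.83] M [ 0.   -0.02  0.  ] d,l,z mm [  5.19  -0.02 -10.02] t24.1
11.0 F(n,u,z) [-0.41 -0.02 -3.14] M [ 0.03  0.02 -0.02] d,l,z mm [  5.2   -0.02 -11.03] t24.4
12.0 F(n,u,z) [-0.13  0.13 -3.14] M [-0.02  0.01 -0.  ] d,l,z mm [  5.19  -0.02 -12.04] t24.8
13.0 F(n,u,z) [-0.01 -0.47 -3.02] M [-0.   -0.01  0.02] d,l,z mm [  5.18  -0.02 -13.03] t25.1
14.0 F(n,u,z) [-0.34  0.21 -2.79] M [ 0.04 -0.01  0.02] d,l,z mm [  5.19  -0.02 -14.04] t25.4
15.0 F(n,u,z) [ 0.43  0.48 -3.08] M [-0.03  0.   -0.  ] d,l,z mm [  5.19  -0.02 -15.03] t25.8
16.0 F(n,u,z) [-0.24  0.17 -3.25] M [0.02 0.01 0.03] d,l,z mm [  5.2   -0.02 -16.03] t26.1
17.0 F(n,u,z) [-0.14  0.16 -2.81] M [ 0.02 -0.01  0.01] d,l,z mm [ 5.200e+00 -1.000e-02 -1.702e+01] t26.4
18.0 F(n,u,z) [ 0.66  0.18 -2.87] M [ 0.01 -0.02 -0.01] d,l,z mm [  5.19  -0.02 -18.04] t26.8
19.0 F(n,u,z) [-0.24  0.58 -2.95] M [ 0.02 -0.06  0.01] d,l,z mm [ 5.190e+00 -1.000e-02 -1.904e+01] t27.1
```

Run:
```python
from h import *
b=np.load("base.npy")
D=.0052;z=-.019
lim={}
for sg in(1,-1):
    for k in np.arange(.5,4.1,.5):
        manip.move_straight(P(D,l=sg*k/1e3,z=z),vel=.02); r=rd(3)
        if abs(r[0][1]-b[0][1])>1.5: break
    pr((sg,k),r); lim[sg]=r[2][1]; 
    manip.move_straight(P(D,z=z),vel=.03)
c=(lim[1]+lim[-1])/2; print("centre",c, lim); np.save("c.npy",c)
```

```text
(1, np.float64(1.0)) F(n,u,z) [ 0.11 -2.01 -2.24] M [-0.66 -0.02  0.03] d,l,z mm [  5.22   0.6  -19.08] t27.9
(-1, np.float64(3.5)) F(n,u,z) [-0.11  2.26 -4.31] M [ 0.63 -0.02 -0.  ] d,l,z mm [  5.2   -3.08 -18.89] t30.7
centre -0.0012393921024171054 {1: np.float64(0.0006045904601936544), -1: np.float64(-0.003083374665027865)}
```

Run:
```python
from h import *
import cv2
b=np.load("base.npy");c=float(np.load("c.npy"))
D=.0052
for z in list(range(20,26))+list(np.arange(25.5,36,.5)):
    manip.move_straight(P(D,l=c,z=-z/1e3),vel=.02); r=rd(2)
    if z>25: pr(z,r)
    if r[0][2]-b[0][2]>2.2: break
for k in("top","scene"): cv2.imwrite(f"pics/{k}4.png",eyes.read_camera(k)[:,:,::-1])
s=cv2.imread("pics/scene4.png")[150:310,270:390]
cv2.imwrite("pics/k.png",cv2.resize(s,(450,600),interpolation=cv2.INTER_CUBIC))
```

```text
25.5 F(n,u,z) [-0.45  0.31 -2.92] M [-0.    0.01 -0.02] d,l,z mm [  5.2   -1.25 -25.5 ] t33.3
26.0 F(n,u,z) [-0.05 -0.   -3.17] M [ 0.   -0.03 -0.05] d,l,z mm [  5.2   -1.26 -26.03] t33.7
26.5 F(n,u,z) [-0.35 -0.01 -3.34] M [ 0.01 -0.04 -0.02] d,l,z mm [  5.2   -1.25 -26.51] t34.0
27.0 F(n,u,z) [-0.08 -0.31 -2.82] M [-0.02  0.01 -0.03] d,l,z mm [  5.19  -1.25 -27.02] t34.3
27.5 F(n,u,z) [ 0.32 -0.05 -2.14] M [-0.01 -0.02  0.  ] d,l,z mm [  5.2   -1.13 -27.35] t34.7
28.0 F(n,u,z) [ 0.33 -0.99  2.35] M [-0.29 -0.01  0.01] d,l,z mm [  5.19  -1.07 -27.53] t35.0
```

View pics/k.png

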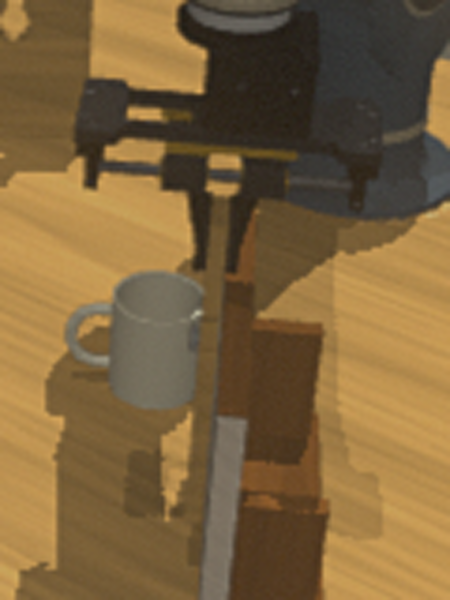

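Run:
```python
from h import *
import cv2
c=float(np.load("c.npy"));D=.0052
manip.move_straight(P(D,l=c,z=-.0274),vel=.02); pr("pre",rd(4))
fingers.grip(.03); manip.hold(.3); pr("rel",rd(4))
manip.move_straight(P(D,l=c,z=.06),vel=.08); st("up")
j=P(.15,l=c,z=.12); manip.move_straight(j,vel=.2)
manip.move_ptp([.4,-.25,.42],q(-28)); manip.hold(.5); st("away")
for k in("top","scene"): cv2.imwrite(f"pics/{k}5.png",eyes.read_camera(k)[:,:,::-1])
s=cv2.imread("pics/scene5.png")[150:310,270:390];t=cv2.imread("pics/top5.png")[140:260,150:270]
cv2.imwrite("pics/l.png",np.hstack([cv2.resize(s,(338,450),interpolation=cv2.INTER_CUBIC),cv2.resize(t,(450,450),interpolation=cv2.INTER_CUBIC)]))
```

```text
pre F(n,u,z) [0.12 0.43 0.2 ] M [-0.07 -0.05  0.01] d,l,z mm [  5.21  -1.14 -27.47] t35.5
rel F(n,u,z) [-0.17  0.01  0.03] M [-0.    0.02 -0.  ] d,l,z mm [  5.21  -1.24 -27.4 ] t36.6
up t37.88 p [0.5495 0.1621 0.3243] F [0.19 0.06 0.12] M [-0.02 -0.05 -0.03] w0.0299
away t40.68 p [ 0.4001 -0.2499  0.42  ] F [-0.89 -0.28 -0.07] M [-0.07 -0.04 -0.01] w0.0300
```

View pics/l.png

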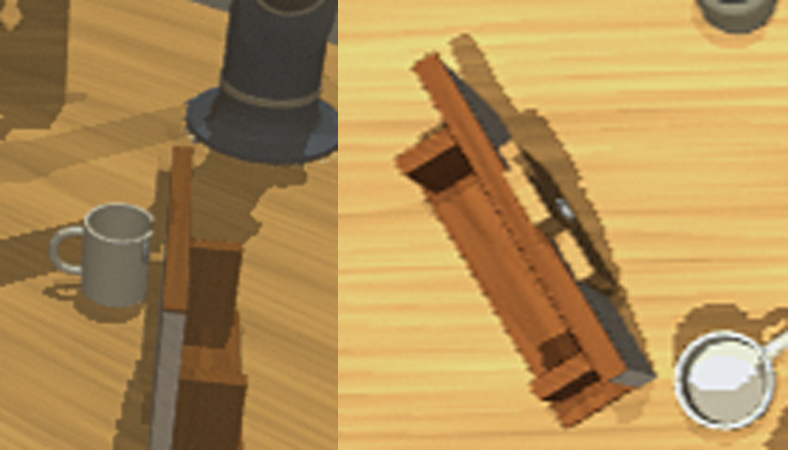

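View pics/top5.png

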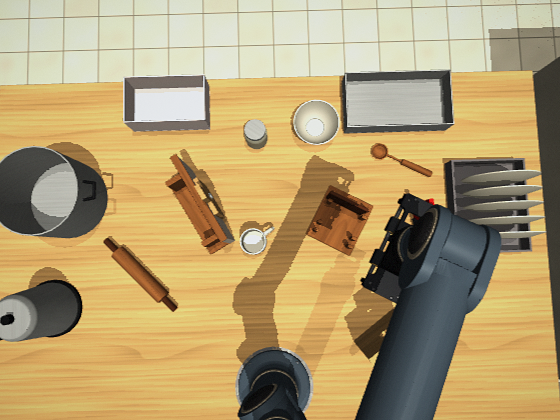

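Run:
```python
import cv2,numpy as np
s=cv2.imread("pics/scene5.png")[180:300,295:375];t=cv2.imread("pics/top5.png")[150:240,165:245]
cv2.imwrite("pics/o.png",np.hstack([cv2.resize(s,(387,580),interpolation=cv2.INTER_NEAREST),cv2.resize(t[:, :60],(387,580),interpolation=cv2.INTER_NEAREST)]))
```

```text
(no output)
```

View pics/o.png

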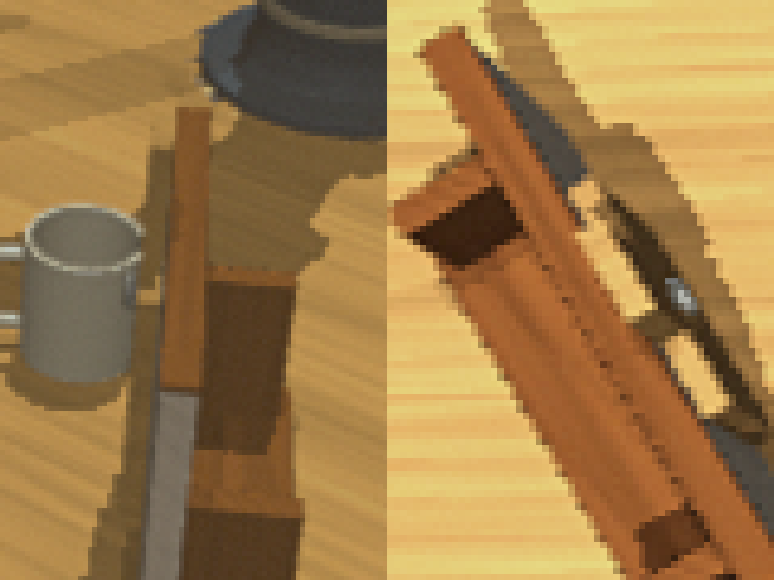

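View pics/scene5.png

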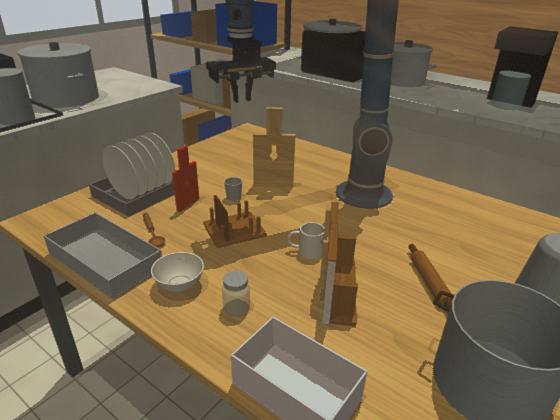

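Run:
```python
from h import *
import cv2
for k in("top","scene"): cv2.imwrite(f"pics/{k}6.png",eyes.read_camera(k)[:,:,::-1])
a=[cv2.resize(cv2.imread(f"pics/scene{i}.png")[190:290,300:360],(260,433),interpolation=cv2.INTER_CUBIC) for i in(0,4,6)]
cv2.imwrite("pics/q.png",np.hstack(a))
```

```text
(no output)
```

View pics/q.png

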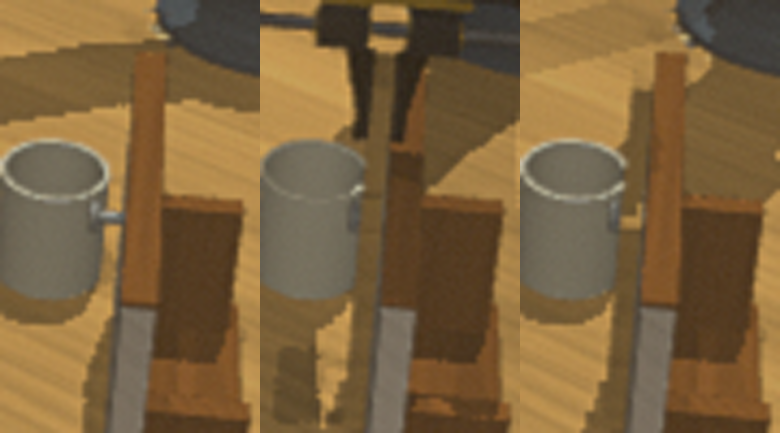

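```bash
cat > ov.py <<'E'
from h import *
import cv2,sys
i=sys.argv[1]; th=np.radians(float(sys.argv[2])) if len(sys.argv)>2 else 0
D=.0052 if len(sys.argv)<4 else float(sys.argv[3]); 
out=[]
for cn,(x0,y0,w,hh,k) in(("scene",(295,185,70,110,5)),("top",(165,145,80,90,5))):
    C=Cam(cn);im=cv2.imread(f"pics/{cn}{i}.png")[y0:y0+hh,x0:x0+w];im=cv2.resize(im,None,fx=k,fy=k,interpolation=cv2.INTER_CUBIC)
    raw=im.copy()
    for dd,col in((D+.006,(0,255,0)),(D-.006,(255,0,255))):
        o=np.array([[-55,0],[55,0],[55,150],[20,150],[20,220],[-20,220],[-20,150],[-55,150]])/1e3-[0,.118]
        o=o@np.array([[np.cos(th),np.sin(th)],[-np.sin(th),np.cos(th)]])
        z=.1605+.004+o[:,1]; xy=pf+n*dd+np.outer(o[:,0]-.00124,u)
        p=(C.proj(np.c_[xy,z])+.5-[x0,y0])*k
        cv2.polylines(im,[p.astype(np.int32)],True,col,1)
    im=np.hstack([raw,im]) if cn=="top" else np.hstack([raw,im]); out.append(im)
m=max(o.shape[0] for o in out); out=[cv2.copyMakeBorder(o,0,m-o.shape[0],0,0,cv2.BORDER_CONSTANT) for o in out]
r=np.hstack(out); f=800/r.shape[1]; cv2.imwrite("pics/ov%s.png"%i,cv2.resize(r,None,fx=f,fy=f,interpolation=cv2.INTER_AREA)) if 0 else (cv2.imwrite(f"pics/ovs{i}.png",out[0]),cv2.imwrite(f"pics/ovt{i}.png",out[1]))
E
python3 ov.py 6
```

```text
(no output)
```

View pics/ovs6.png

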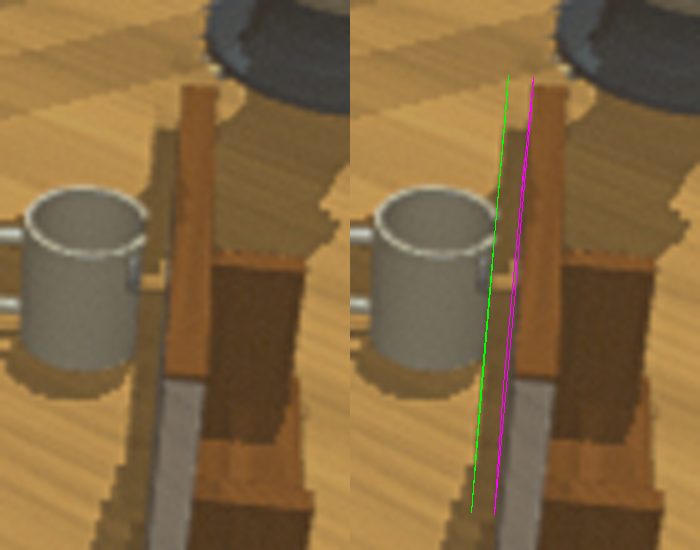

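View pics/ovt6.png

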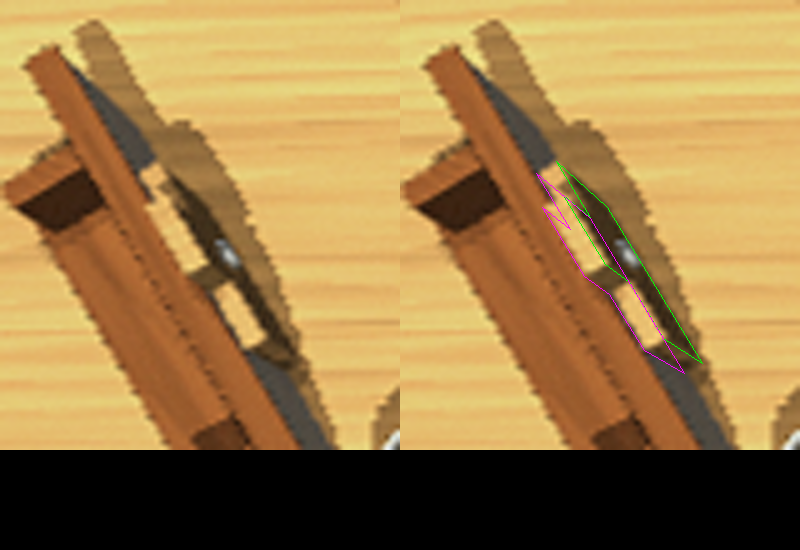

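Run:
```python
from h import *
import cv2
for c in("top","scene"):
    a=cv2.imread(f"pics/{c}0.png").astype(int);b=cv2.imread(f"pics/{c}6.png").astype(int);d5=cv2.imread(f"pics/{c}5.png").astype(int)
    print(c,"5->6 max diff",np.abs(b-d5).max())
st(); manip.close_job()
```

```text
top 5->6 max diff 84
scene 5->6 max diff 47
 t40.88 p [ 0.4  -0.25  0.42] F [ 0.02 -0.9  -0.11] M [-0.01 -0.04 -0.01] w0.0299
the job is handed in; nothing more can be done
```

The board is hanging on the screw, with the screw at the top of the slot. I handed the job in at about 41 s, with the gripper well clear.

**What I did:**
- I gripped the board by its handle across the thickness and lifted it straight out of the rack.
- From the two camera views I placed the screw about 4–5 mm left of and below its mark. I eased the keyhole over the head in 1 mm steps, and it went on without touching the head.
- I felt the panel face with about 3 N and backed off.
- I lowered the board into the slot and felt both slot sides with about 2 N to centre it.
- I lowered it until it seated, about 27.4 mm down against the expected 28 mm. The highest upward push was about 5 N.
- I took the load off before opening the fingers.

**Last checks:**
- **Position:** in the top view the board's outline matches the expected hanging pose, upright, with the screw head in front of it.
- **Scene view:** the board is nearly edge-on there and its lit edge looks like the table, so this view supports the result only weakly.
- **Forces:** they were near zero after release.
- **Other objects:** by eye they looked unmoved; I did not measure them.
- **Stillness:** I compared two pictures taken about 0.1 s apart, and the largest pixel differences were 84 (top) and 47 (scene). I did not work out whether this was camera noise or a slight remaining swing, so that check is inconclusive.

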